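# Sort the cast bars into their trays at the goldsmith's bench

## Task

Pick the four cast metal bars out of the clutter and put each one into its own tray: gold-coloured bars into the gold-edged trays and silver-coloured bars into the silver-edged ones, the long bar of each metal into the long tray and the short bar into the short tray. Lay each bar down lengthwise, flat on the tray's black floor inside the raised edge, without dropping it, and leave the gold ring and the copper disc where they lie.

Things in the scene. Friction and masses are not known exactly. Their poses are not given: they have to be found in the camera images.
- gold_long_bar_center (a point): Centre (half-way up) of the long gold bar: a loose cast metal bar, yellow, gold-coloured (brass), 84 mm long (along its x), 18 mm wide and 18 mm high, with a thin dark line along its top; lies flat on the bench with its centre 9 mm up. z is up. Either end may point either way.
- gold_long_tray: The tray for the long gold bar: a fixed flat rectangular tray with a black floor and a yellow gold-coloured raised edge all round; inside 104 x 38 mm (x by y), outside 120 x 54 mm. Its floor is 3 mm and the top of its edge 6 mm above the bench. Origin at the centre of its underside, on the bench top; x along its length, z up. Fingers that hold a bar across its width are wider than the inside, so hold the bar with the fingertips at least 5 mm above its underside.
- gold_short_bar_center (a point): Centre (half-way up) of the short gold bar: a loose cast metal bar, yellow, gold-coloured (brass), 48 mm long (along its x), 18 mm wide and 18 mm high, with a thin dark line along its top; lies flat on the bench with its centre 9 mm up. z is up. Either end may point either way.
- gold_short_tray: The tray for the short gold bar: a fixed flat rectangular tray with a black floor and a yellow gold-coloured raised edge all round; inside 68 x 38 mm (x by y), outside 84 x 54 mm. Its floor is 3 mm and the top of its edge 6 mm above the bench. Origin at the centre of its underside, on the bench top; x along its length, z up. Fingers that hold a bar across its width are wider than the inside, so hold the bar with the fingertips at least 5 mm above its underside.
- silver_long_bar_center (a point): Centre (half-way up) of the long silver bar: a loose cast metal bar, pale grey, silver-coloured, 84 mm long (along its x), 18 mm wide and 18 mm high, with a thin dark line along its top; lies flat on the bench with its centre 9 mm up. z is up. Either end may point either way.
- silver_long_tray: The tray for the long silver bar: a fixed flat rectangular tray with a black floor and a pale silver-coloured raised edge all round; inside 104 x 38 mm (x by y), outside 120 x 54 mm. Its floor is 3 mm and the top of its edge 6 mm above the bench. Origin at the centre of its underside, on the bench top; x along its length, z up. Fingers that hold a bar across its width are wider than the inside, so hold the bar with the fingertips at least 5 mm above its underside.
- silver_short_bar_center (a point): Centre (half-way up) of the short silver bar: a loose cast metal bar, pale grey, silver-coloured, 48 mm long (along its x), 18 mm wide and 18 mm high, with a thin dark line along its top; lies flat on the bench with its centre 9 mm up. z is up. Either end may point either way.
- silver_short_tray: The tray for the short silver bar: a fixed flat rectangular tray with a black floor and a pale silver-coloured raised edge all round; inside 68 x 38 mm (x by y), outside 84 x 54 mm. Its floor is 3 mm and the top of its edge 6 mm above the bench. Origin at the centre of its underside, on the bench top; x along its length, z up. Fingers that hold a bar across its width are wider than the inside, so hold the bar with the fingertips at least 5 mm above its underside.
- gold_ring: A loose gold-coloured finger ring lying flat, 23 mm across, 7 mm high; not a bar, to be left where it is. Origin at the centre of its underside.
- copper_disc: A loose reddish copper disc lying flat, 28 mm across, 5 mm high; not a bar, to be left where it is. Origin at the centre of its underside.
Not all that is in view belongs to the job. Leave any red look-alike of the silver_long_tray alone.

How it is judged:
By the outcome, as a careful person would: the job done as asked, in the order asked, and still so for the second after the job is handed in, with the robot touching nothing.
It also fails if it takes over 96 s, if anything falls off the work surface, if the arm or the gripper's body presses on something with over 40 N, if the wrist force passes 120 N, or if a joint passes its speed limit or range.

## Robot

A 7-joint arm with a two-finger parallel gripper is mounted at the origin on the work surface. World frame = base frame: x ahead of the robot, y to its left, z up, the work surface at z = 0. Lengths are in m, angles in rad, forces in N, time in s.
With the tool pointing down it reaches from about 0.4 to 0.875 m from the base axis. Payload 19.3 kg.
Tool frame: the origin (TCP) lies on the centre line of the jaws, within the pads' length; the fingertips stand 14 mm ahead of it and the grasp point (between the pads) lies 5 mm behind it; x points along the fingers, y is the direction in which the jaws open and shut, and the axes are right-handed (so a half turn about x gives the same grasp; the last joint's range is limited). The gripper opens to 85 mm and grips with 20 to 120 N. Pads are 22 mm wide; open, the fingers measure 114 mm over their backs; the gripper's body (76 mm by 85 mm) begins 54 mm behind the grasp point. The pads swing forward as they close: fully open they stand 13 mm farther back than shut.
Start: joints at [-1.209, 0.521, -0.036, 1.599, 0.021, 1.021, -0.113], TCP at [0.262, 0.568, 0.245] pointing down, gripper open.
Joint ranges: [-2.91, 2.91], [-0.3, 2.13], [-1.5, 1.42], [0.17, 2.43], [-1.26, 4.41], [0.16, 1.93], [-2.52, 2.52]. Speed limits (rad/s): [1.89, 1.89, 2.39, 2.39, 3.01, 3.01, 3.01].

## Interface

Orientations are given as [roll, pitch, yaw] about the fixed x, y, z axes, in that order (R = Rz(yaw) Ry(pitch) Rx(roll)).
In Python, from workcell import monitor, optics, bot gives the robot as it stands.
- The arm moves only by the tool arm_command, never from a script. Its arguments are lists of equal length, an entry for each row: "delta_pos": the shift along the tool's x, y, z as a fraction of full scale, a list of three; "rotation": the turn, a rotation vector about the tool's x, y, z as a fraction of full scale, a list of three. In form: {"delta_pos": [[dx, dy, dz], ...], "rotation": [[wx, wy, wz], ...]}. A call has 1 to 10 rows; each row shifts and turns the pose as measured when the row begins, along the tool's axes as they then stand; what a row does not reach is not made up. Full scale, the value 1, is 30 mm for a shift and 6 degrees for a turn. A row lasts 1/10 s, in which the tool goes at most 50 mm and 8.59 degrees, less where a joint would pass 70% of its speed; a pose out of reach is approached as far as the arm can. A call with a number of a shift or a turn outside -1 to 1 is refused whole. A call with a gripper value outside its range is refused whole. "gripper" is the closure, from -1 (fully open) to 1 (shut), so that 0 is half open, set as the call begins (left out, the last holds). The fingers move at their own pace and stop on an object; "grip_force" is the grip in N (left out, the last holds). Time passes only in rows, so rows that do not move let the fingers close. It gives the time, the measured TCP pose, the force and the opening at its end, in the units of the state.
- monitor.observe(): the state, without advancing time (a new reading comes with each control period).
- optics.grab_frame(name): name is "side" or "top" or "wrist"; returns the picture (384x512x3 uint8, red, green, blue); there is no depth.
- optics.camera_params(name): a dict with "fx", "fy", "cx", "cy" (pixels), "dist_coeffs" ([k1, k2, p1, p2, k3] as OpenCV has them; the pictures are not rectified), "origin" and "rotation" of the camera in the world. Camera axes: x right, y down, z forward; pixel columns grow to the right and rows downward; lengths in m; the calibration is good to about 2 mm. A picture is of the moment at which its call begins: read the wrist's pose just before it. camera_params takes no time and is no camera call; for the wrist camera it gives the pose at the moment of the call.
- bot.job_done(): hands the job in, once; it reports no verdict.
The state is a dict: "clock": time; "qpos": joint angles; "qd": joint speeds; "joint_efforts": joint torques, N m; "position": TCP position; "tool_rot": TCP orientation; "force": force on the tool from outside, world axes, zero at the start; "moment": the same for the moment, N m; "grip_width": finger opening in m.
Only numpy, scipy, OpenCV 4.12 (cv2) and the standard library are available. Lean on these libraries where they do the work, as an engineer would, in place of code of your own. Each camera call takes 0.05 s, during which the arm holds its last target. There are 200 camera calls.

## Working session

There is one attempt and no reset: what is moved stays moved. The work goes in short steps, Python scripts to look and compute and a tool call to move; the robot and the scene stay as the last step left them, time stands still between calls to the robot, and variables do not carry over. Pictures are saved under pics/ and viewed, about 12 in all and at most 16, crops included, and the job is handed in when it is done.

Besides the shell and the picture viewer there is one more tool, called as a command line: name --argument value ..., lists and objects as JSON in quotes. arm_command: Moves the arm, as the interface text tells. Its arguments: {"type":"object","properties":{"delta_pos":{"type":"array","items":{"type":"array","items":{"type":"number"}}},"rotation":{"type":"array","items":{"type":"array","items":{"type":"number"}}},"gripper":{"type":"number"},"grip_force":{"type":"number"}},"required":["delta_pos","rotation"]}

```bash
ls; mkdir -p pics
python3 - <<'E'
from workcell import monitor, optics, bot
import cv2
s=monitor.observe(); print(s)
for n in("top","side"):
    im=optics.grab_frame(n); cv2.imwrite(f"pics/{n}0.png",im[:,:,::-1]); print(n,optics.camera_params(n))
E
```

```text
pics
{'clock': 0.0, 'qpos': array([-1.20920516,  0.52203204, -0.03630902,  1.59997092,  0.02113576,
        1.02109632, -0.11280139]), 'qd': array([-0.00033105, -0.00013198,  0.0001426 ,  0.00012638, -0.00091569,
       -0.00185213,  0.00150012]), 'joint_efforts': array([ 3.53589201e-05, -9.27090383e+01,  1.98003709e+00, -3.69934845e+01,
        1.78103935e-02,  7.94568274e-03, -3.42691806e-05]), 'position': array([0.26145838, 0.56734563, 0.24472796]), 'tool_rot': array([-1.54070114,  1.56967144, -1.97255387]), 'force': array([-0.23328191,  0.21741449,  0.06684583]), 'moment': array([ 0.00689099, -0.03008576,  0.00600646]), 'grip_width': 0.08560947267564148}
top {'fx': 395.31308683026305, 'fy': 395.31308683026305, 'cx': 255.40803566527927, 'cy': 195.28917320680543, 'dist_coeffs': array([-0.03749327,  0.        ,  0.        ,  0.        ,  0.        ]), 'origin': array([0.34224161, 0.04478241, 0.9400367 ]), 'rotation': array([-2.96393711,  0.01464257, -1.57549123])}
side {'fx': 394.52810606537406, 'fy': 394.52810606537406, 'cx': 257.8133188048831, 'cy': 190.6413924454613, 'dist_coeffs': array([0.04390756, 0.        , 0.        , 0.        , 0.        ]), 'origin': array([ 0.24973949, -0.52646267,  0.75429058]), 'rotation': array([-2.40774178, -0.01095855, -0.41360021])}
```

View pics/top0.png

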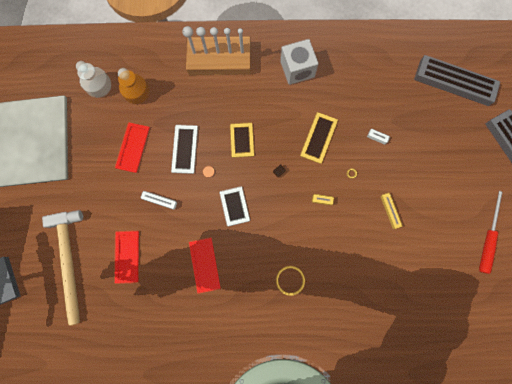

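View pics/side0.png

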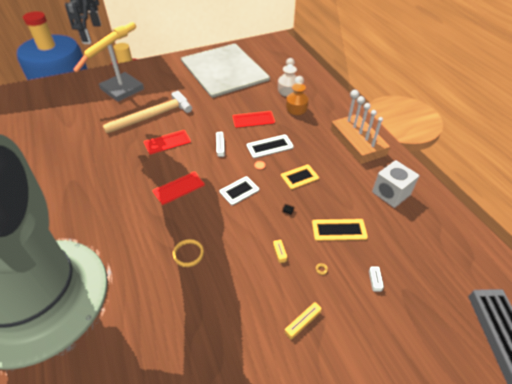

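Top view. Gold:
- long tray (319,138), short tray (242,140)
- long bar (391,211), short bar (323,199)
- not bars: ring (352,173), bracelet (290,281)

Silver:
- long tray (185,149), short tray (234,206)
- long bar (158,200), short bar (378,137)

Others to leave: the red look-alikes (132,147), (127,257) and (205,264), the copper disc (208,172) and the hammer.

Side view:
- Gold bars at (304,320) and (280,251), silver bars at (376,279) and (220,144).
- Trays: gold long (340,230), gold short (300,176), silver long (270,146), silver short (240,190).

Next I measure them.

```bash
cat > h.py <<'E'
import numpy as np, cv2
from scipy.spatial.transform import Rotation as Ro
from workcell import monitor, optics, bot
def R(e): return Ro.from_euler('xyz',e).as_matrix()
def ray(p,uv):
    K=np.array([[p['fx'],0,p['cx']],[0,p['fy'],p['cy']],[0,0,1]])
    q=cv2.undistortPoints(np.array(uv,float).reshape(-1,1,2),K,p['dist_coeffs']).reshape(-1,2)
    return np.c_[q,np.ones(len(q))]@R(p['rotation']).T
def plane(p,uv,z):
    d=ray(p,uv); return p['origin']+d*((z-p['origin'][2])/d[:,2])[:,None]
def tri(p1,u1,p2,u2):
    a=ray(p1,[u1])[0]; b=ray(p2,[u2])[0]; A=np.c_[a,-b]
    s,_,_,_=np.linalg.lstsq(A,p2['origin']-p1['origin'],rcond=None)
    P,Q=p1['origin']+a*s[0],p2['origin']+b*s[1]
    return (P+Q)/2,np.linalg.norm(P-Q)
def masks(im):
    h=cv2.cvtColor(im,cv2.COLOR_RGB2HSV).astype(int)
    g=(h[...,0]>=19)&(h[...,0]<=34)&(h[...,1]>120)&(h[...,2]>130)
    s=(h[...,1]<50)&(h[...,2]>140)
    return {'gold':g.astype(np.uint8)*255,'silver':s.astype(np.uint8)*255}
def blob(im,col,seed,rad=40):
    "outer contour whose centroid is nearest to the seed"
    m=cv2.morphologyEx(masks(im)[col],cv2.MORPH_CLOSE,np.ones((3,3)))
    cs,_=cv2.findContours(m,cv2.RETR_EXTERNAL,cv2.CHAIN_APPROX_NONE)
    cs=[c for c in cs if cv2.contourArea(c)>30]
    def cen(c): M=cv2.moments(cv2.convexHull(c)); return np.array([M['m10'],M['m01']])/M['m00']
    c=min(cs,key=lambda c:np.linalg.norm(cen(c)-seed))
    return cen(c),cv2.convexHull(c)
def rect(p,c,z):
    "min-area rectangle of a contour cast on height z: centre, (length,width) mm, yaw deg of long axis"
    P=plane(p,c.reshape(-1,2),z)[:,:2]
    r=cv2.minAreaRect((P*1000).astype(np.float32)); b=cv2.boxPoints(r)
    e=[b[1]-b[0],b[2]-b[1]]; l=max(e,key=np.linalg.norm); w=min(e,key=np.linalg.norm)
    return np.array(r[0])/1000,(np.linalg.norm(l).round(1),np.linalg.norm(w).round(1)),np.degrees(np.arctan2(l[1],l[0]))%180
E
python3 - <<'E'
from h import *
T={'GLT':('gold',(319,138),(340,230),.006),'GST':('gold',(242,140),(300,176),.006),'SLT':('silver',(185,149),(270,146),.006),'SST':('silver',(234,206),(240,190),.006),
'GLB':('gold',(391,211),(304,320),.018),'GSB':('gold',(323,199),(280,251),.018),'SLB':('silver',(158,200),(220,144),.018),'SSB':('silver',(378,137),(376,279),.018),'ring':('gold',(352,173),(321,269),.007)}
i1=cv2.imread('pics/top0.png')[:,:,::-1].copy();i2=cv2.imread('pics/side0.png')[:,:,::-1].copy()
p1=optics.camera_params('top');p2=optics.camera_params('side')
for k,(c,a,b,z) in T.items():
    u,h1=blob(i1,c,a);v,h2=blob(i2,c,b)
    X,e=tri(p1,u,p2,v); r=rect(p1,h1,z); r2=rect(p2,h2,z)
    print(k,u.round(1),v.round(1),'tri',X.round(4),'gap',round(e,4),'top',r[0].round(4),r[1],round(r[2],1),'side',r2[0].round(4),r2[1],round(r2[2],1))
w=optics.camera_params('wrist');s=monitor.observe();print(w);M=R(s['tool_rot']);print(M.round(3));print('cam in tool',M.T@(w['origin']-s['position']),(M.T@R(w['rotation'])).round(3))
E
```

```text
GLT [318.6 137.5] [338.9 229. ] tri [ 0.6535 -0.0987  0.0075] gap 0.0011 top [ 0.6542 -0.0993] (np.float32(122.2), np.float32(56.3)) 157.6 side [ 0.6554 -0.0973] (np.float32(123.3), np.float32(58.2)) 156.9
GST [241.6 139.6] [299.2 176.1] tri [0.6491 0.0911 0.0079] gap 0.0003 top [0.65   0.0912] (np.float32(86.5), np.float32(55.2)) 2.8 side [0.651  0.0934] (np.float32(87.1), np.float32(58.7)) 2.9
SLT [184.1 148.9] [269.4 145.6] tri [0.6274 0.2325 0.0067] gap 0.0005 top [0.6287 0.2328] (np.float32(123.5), np.float32(56.0)) 176.8 side [0.6293 0.234 ] (np.float32(126.1), np.float32(64.9)) 177.6
SST [234.1 205.9] [238.9 190. ] tri [0.4846 0.1086 0.0068] gap 0.0003 top [0.4848 0.1087] (np.float32(87.1), np.float32(56.5)) 13.2 side [0.4856 0.11  ] (np.float32(90.2), np.float32(62.4)) 13.5
GLB [391.  210.6] [302.2 319.8] tri [ 0.4692 -0.2623  0.0144] gap 0.0007 top [ 0.4694 -0.2609] (np.float32(84.9), np.float32(24.6)) 17.0 side [ 0.4697 -0.2627] (np.float32(87.3), np.float32(21.2)) 18.1
GSB [322.5 199.1] [279.8 250.3] tri [ 0.4982 -0.1015  0.015 ] gap 0.0003 top [ 0.4975 -0.1011] (np.float3
[... 508 characters left out ...]
73. ] [321.5 268.3] tri [ 0.5629 -0.1748  0.0087] gap 0.0007 top [ 0.563  -0.1751] (np.float32(22.2), np.float32(19.9)) 89.6 side [ 0.5639 -0.1744] (np.float32(22.8), np.float32(19.5)) 60.4
{'fx': 268.2472485001183, 'fy': 268.2472485001183, 'cx': 251.4738840277982, 'cy': 188.34370949378956, 'dist_coeffs': array([-0.02613079,  0.        ,  0.        ,  0.        ,  0.        ]), 'origin': array([0.19937512, 0.59505037, 0.37496547]), 'rotation': array([2.87293441e+00, 7.26274082e-04, 1.13734026e+00])}
[[-0.     0.419  0.908]
 [-0.001  0.908 -0.419]
 [-1.    -0.001  0.   ]]
cam in tool [-0.1301432  -0.00098362 -0.0679924 ] [[-0.    -0.265  0.964]
 [ 1.    -0.002 -0.   ]
 [ 0.002  0.964  0.265]]
```

All sizes, heights and two-view gaps agree with the text. I'll write a row planner, then hover over the long silver bar.

```bash
cat > plan.py <<'E'
import sys; from h import *
# plan.py x y z yaw_of_tool_y(deg) [max step mm]: prints rows to type
x,y,z,yaw=map(float,sys.argv[1:5]); st=float(sys.argv[5]) if len(sys.argv)>5 else 30
s=monitor.observe(); M=R(s['tool_rot']); p=s['position']
a=np.radians(yaw); Y=np.array([np.cos(a),np.sin(a),0]); X=np.array([0,0,-1.]); G=np.c_[X,Y,np.cross(X,Y)]
rv=Ro.from_matrix(M.T@G).as_rotvec(); d=np.array([x,y,z])-p
n=max(int(np.ceil(max(np.linalg.norm(d)*1000/st,np.linalg.norm(rv)/np.radians(6))-.02)),1)
print('clock',round(s['clock'],2),'dist',np.linalg.norm(d).round(4),'turn',np.degrees(rv).round(1),'grip',round(s['grip_width'],4),'F',s['force'].round(1),'rows',n,'q',s['qpos'].round(2))
D=[];
for i in range(n):
    Mi=M@Ro.from_rotvec(rv*i/n).as_matrix(); D.append((Mi.T@d/n/.03).round(2).tolist())
for k in range(0,n,10): print(D[k:k+10])
print('rot each',(rv/n/np.radians(6)).round(2).tolist())
E
python3 plan.py 0.5 0.29 0.12 -18.6
```

```text
clock 0.1 dist 0.3865 turn [83.9  0.   0. ] grip 0.0855 F [ 0.   0.5 -0.2] rows 14 q [-1.21  0.52 -0.04  1.6   0.02  1.02 -0.11]
[[0.3, -0.36, 0.79], [0.3, -0.28, 0.83], [0.3, -0.19, 0.85], [0.3, -0.1, 0.87], [0.3, -0.01, 0.87], [0.3, 0.08, 0.87], [0.3, 0.17, 0.85], [0.3, 0.26, 0.83], [0.3, 0.35, 0.8], [0.3, 0.43, 0.76]]
[[0.3, 0.5, 0.71], [0.3, 0.58, 0.65], [0.3, 0.64, 0.59], [0.3, 0.7, 0.52]]
rot each [1.0, 0.0, 0.0]
```

arm_command --delta_pos '[[0.3,-0.36,0.79],[0.3,-0.28,0.83],[0.3,-0.19,0.85],[0.3,-0.1,0.87],[0.3,0,0.87],[0.3,0.08,0.87],[0.3,0.17,0.85],[0.3,0.26,0.83],[0.3,0.35,0.8],[0.3,0.43,0.76]]' --rotation '[[1,0,0],[1,0,0],[1,0,0],[1,0,0],[1,0,0],[1,0,0],[1,0,0],[1,0,0],[1,0,0],[1,0,0]]' --gripper -0.3 --grip_force 60

```text
clock: 1.1
position: [0.4314, 0.3613, 0.1498]
tool_rot: [-1.143, 1.567, -2.655]
force: [0.7, 0.8, 0.1]
grip_width: 0.0559
```

```bash
python3 plan.py 0.5 0.29 0.12 -18.6
```

```text
clock 1.1 dist 0.1034 turn [21.9  0.1  0.2] grip 0.0559 F [0.7 0.8 0.1] rows 4 q [-0.97  0.56  0.24  1.86 -0.19  0.75 -0.57]
[[0.25, 0.54, 0.63], [0.25, 0.59, 0.57], [0.25, 0.65, 0.51], [0.25, 0.69, 0.45]]
rot each [0.91, 0.0, 0.01]
```

Tracks closely.

arm_command --delta_pos '[[0.25,0.54,0.63],[0.25,0.59,0.57],[0.25,0.65,0.51],[0.25,0.69,0.45],[0,0,0]]' --rotation '[[0.91,0,0],[0.91,0,0],[0.91,0,0],[0.91,0,0],[0,0,0]]'

```text
clock: 1.6
position: [0.503, 0.2824, 0.1165]
tool_rot: [-0.348, 1.564, -2.265]
force: [-0.9, 0.5, 0.1]
grip_width: 0.0557
```

```bash
cat > look.py <<'E'
import sys; from h import *
# look.py name color x y z len : wrist picture, blob nearest to projected expected point, rect on plane z
name,col=sys.argv[1:3]; x,y,z=map(float,sys.argv[3:6])
p=optics.camera_params('wrist'); im=optics.grab_frame('wrist'); cv2.imwrite(f'pics/{name}.png',im[:,:,::-1])
K=np.array([[p['fx'],0,p['cx']],[0,p['fy'],p['cy']],[0,0,1]]); M=R(p['rotation'])
uv=cv2.projectPoints(np.array([[x,y,z]]),cv2.Rodrigues(M.T)[0],-M.T@p['origin'],K,p['dist_coeffs'])[0].ravel()
u,h=blob(im,col,uv); r=rect(p,h,z); s=monitor.observe()
print('expected px',uv.round(),'blob',u.round(),'rect',r[0].round(4),r[1],round(r[2],1),'tcp',s['position'].round(4),'grip',s['grip_width'].round(4))
E
python3 look.py w_slb silver 0.5 0.29 0.018
```

```text
Traceback (most recent call last):
  File "look.py", line 8, in <module>
    print('expected px',uv.round(),'blob',u.round(),'rect',r[0].round(4),r[1],round(r[2],1),'tcp',s['position'].round(4),'grip',s['grip_width'].round(4))
                                                                                                                                ^^^^^^^^^^^^^^^^^^^^^
AttributeError: 'float' object has no attribute 'round'
```

View pics/w_slb.png

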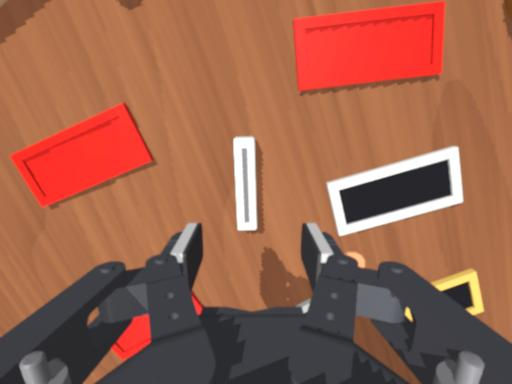

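The close view shows the silver bar with its dark top line at (246,184). The silver long tray is at (395,190), with red look-alikes at (368,46) and (82,155).

```bash
sed -i "s/s\['grip_width'\].round(4)/round(s['grip_width'],4)/" look.py; python3 look.py w_slb silver 0.5 0.29 0.018; python3 look.py w_slt silver 0.6285 0.233 0.006
```

```text
expected px [249. 186.] blob [247. 184.] rect [0.4985 0.2896] (np.float32(85.5), np.float32(19.0)) 71.7 tcp [0.5013 0.2852 0.1171] grip 0.0556
expected px [398. 195.] blob [398. 194.] rect [0.6278 0.2323] (np.float32(123.1), np.float32(58.0)) 176.9 tcp [0.501  0.286  0.1173] grip 0.0558
```

Wrist and top agree to about 1 mm. I'll descend.

```bash
python3 plan.py 0.499 0.2897 0.05 -18.4
```

```text
clock 1.75 dist 0.0675 turn [-1.   0.3  0.2] grip 0.0558 F [-0.4  0.3  0. ] rows 3 q [-0.84  0.64  0.32  1.84 -0.29  0.71 -0.7 ]
[[0.75, -0.03, -0.03], [0.75, -0.03, -0.03], [0.75, -0.03, -0.03]]
rot each [-0.05, 0.01, 0.01]
```

arm_command --delta_pos '[[0.75,-0.03,-0.03],[0.75,-0.03,-0.03],[0.7,-0.03,-0.03],[0,0,0]]' --rotation '[[-0.05,0,0],[-0.05,0,0],[-0.05,0,0],[0,0,0]]'

```text
clock: 2.15
position: [0.4969, 0.2943, 0.051]
tool_rot: [-1.471, 1.567, 2.93]
force: [-0.3, -0.7, 0.2]
grip_width: 0.0555
```

```bash
python3 plan.py 0.499 0.2897 0.021 -18.4 10
```

```text
clock 2.15 dist 0.0304 turn [0.5 0.  0.2] grip 0.0555 F [-0.3 -0.7  0.2] rows 4 q [-0.82  0.74  0.26  1.86 -0.33  0.58 -0.65]
[[0.25, 0.03, 0.03], [0.25, 0.03, 0.03], [0.25, 0.03, 0.03], [0.25, 0.03, 0.03]]
rot each [0.02, 0.0, 0.01]
```

arm_command --delta_pos '[[0.25,0.03,0.03],[0.25,0.03,0.03],[0.25,0.03,0.03],[0.2,0.03,0.03],[0,0,0],[0,0,0]]' --rotation '[[0,0,0],[0,0,0],[0,0,0],[0,0,0],[0,0,0],[0,0,0]]'

```text
clock: 2.75
position: [0.4999, 0.2913, 0.0232]
tool_rot: [-2.33, 1.567, 2.073]
force: [0.0, 1.0, 0.4]
grip_width: 0.0558
```

```bash
python3 plan.py 0.499 0.2897 0.021 -18.4 10
```

```text
clock 2.75 dist 0.0029 turn [ 0.7 -0.1  0.2] grip 0.0558 F [0.  1.  0.4] rows 1 q [-0.79  0.79  0.24  1.87 -0.34  0.53 -0.63]
[[0.07, -0.01, 0.06]]
rot each [0.11, -0.02, 0.03]
```

arm_command --delta_pos '[[0.07,0,0.04],[0,0,0]]' --rotation '[[0.1,0,0],[0,0,0]]'

```text
clock: 2.95
position: [0.4997, 0.2901, 0.0214]
tool_rot: [-2.48, 1.567, 1.911]
force: [-0.6, -0.9, 0.7]
grip_width: 0.0551
```

arm_command --delta_pos '[[0,0,0],[0,0,0],[0,0,0],[0,0,0],[0,0,0],[0,0,0]]' --rotation '[[0,0,0],[0,0,0],[0,0,0],[0,0,0],[0,0,0],[0,0,0]]' --gripper 1

```text
clock: 3.55
position: [0.4998, 0.2903, 0.022]
tool_rot: [-2.584, 1.567, 1.808]
force: [0.1, -0.4, -0.5]
grip_width: 0.0162
```

arm_command --delta_pos '[[-0.4,0,0],[-0.8,0,0],[-0.8,0,0],[0,0,0]]' --rotation '[[0,0,0],[0,0,0],[0,0,0],[0,0,0]]'

```text
clock: 3.95
position: [0.4995, 0.2895, 0.0853]
tool_rot: [-2.203, 1.567, 2.188]
force: [-0.3, 0.0, -2.2]
grip_width: 0.0163
```

```bash
python3 plan.py 0.628 0.2325 0.08 87; python3 look.py w_held silver 0.499 0.29 0.07
```

```text
clock 3.95 dist 0.1407 turn [-105.4   -0.2    0. ] grip 0.0163 F [-0.3  0.  -2.2] rows 18 q [-0.83  0.69  0.29  1.86 -0.31  0.64 -0.67]
[[0.01, 0.26, 0.03], [0.01, 0.26, 0.05], [0.01, 0.25, 0.08], [0.01, 0.24, 0.1], [0.01, 0.23, 0.13], [0.01, 0.21, 0.15], [0.01, 0.2, 0.17], [0.01, 0.18, 0.19], [0.01, 0.16, 0.21], [0.01, 0.14, 0.22]]
[[0.01, 0.11, 0.23], [0.01, 0.09, 0.24], [0.01, 0.06, 0.25], [0.01, 0.04, 0.26], [0.01, 0.01, 0.26], [0.01, -0.02, 0.26], [0.01, -0.04, 0.26], [0.01, -0.07, 0.25]]
rot each [-0.98, -0.0, 0.0]
expected px [252. 231.] blob [251. 235.] rect [0.4971 0.2836] (np.float32(95.0), np.float32(38.6)) 59.5 tcp [0.4989 0.2894 0.084 ] grip 0.0159
```

View pics/w_held.png

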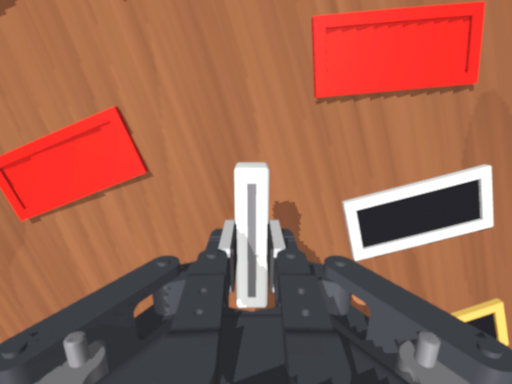

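The bar is held level and centred in the jaws at (252,235). I'll carry it over.

arm_command --delta_pos '[[0,0.26,0.03],[0,0.26,0.05],[0,0.25,0.08],[0,0.24,0.1],[0,0.23,0.13],[0,0.21,0.15],[0,0.2,0.17],[0,0.18,0.19],[0,0.16,0.21],[0,0.14,0.22]]' --rotation '[[-0.98,0,0],[-0.98,0,0],[-0.98,0,0],[-0.98,0,0],[-0.98,0,0],[-0.98,0,0],[-0.98,0,0],[-0.98,0,0],[-0.98,0,0],[-0.98,0,0]]'

```text
clock: 5.0
position: [0.5682, 0.2574, 0.0756]
tool_rot: [-2.206, 1.557, -3.029]
force: [-0.5, 0.4, -1.9]
grip_width: 0.0159
```

arm_command --delta_pos '[[0,0.11,0.23],[0,0.09,0.24],[0,0.06,0.25],[0,0.04,0.26],[0,0,0.26],[0,-0.02,0.26],[0,-0.04,0.26],[0,-0.07,0.25],[0,0,0]]' --rotation '[[-0.98,0,0],[-0.98,0,0],[-0.98,0,0],[-0.98,0,0],[-0.98,0,0],[-0.98,0,0],[-0.98,0,0],[-0.98,0,0],[0,0,0]]'

```text
clock: 5.9
position: [0.6245, 0.232, 0.0653]
tool_rot: [-3.049, 1.544, -3.015]
force: [0.3, -1.1, -2.3]
grip_width: 0.0164
```

```bash
python3 plan.py 0.628 0.2325 0.05 87
```

```text
clock 5.9 dist 0.0157 turn [ 5.  -1.5  0.2] grip 0.0164 F [ 0.3 -1.1 -2.3] rows 1 q [-0.3   0.82 -0.23  1.57  0.22  0.81  0.99]
[[0.51, 0.01, 0.13]]
rot each [0.83, -0.25, 0.03]
```

arm_command --delta_pos '[[0.25,0,0.06],[0.25,0,0.06],[0,0,0]]' --rotation '[[0.42,-0.13,0],[0.42,-0.13,0],[0,0,0]]'

```text
clock: 6.2
position: [0.6259, 0.2319, 0.0476]
tool_rot: [-2.106, 1.567, -2.172]
force: [-0.6, -0.6, -2.6]
grip_width: 0.0161
```

```bash
python3 plan.py 0.628 0.2325 0.03 87 10
```

```text
clock 6.2 dist 0.0178 turn [-0.8 -0.1  0.2] grip 0.0161 F [-0.6 -0.6 -2.6] rows 2 q [-0.32  0.83 -0.19  1.59  0.21  0.74  0.89]
[[0.29, 0.01, 0.04], [0.29, 0.01, 0.03]]
rot each [-0.07, -0.01, 0.02]
```

arm_command --delta_pos '[[0.2,0,0.04],[0.2,0,0.03],[0.15,0,0],[0,0,0],[0,0,0]]' --rotation '[[-0.07,0,0],[-0.07,0,0],[0,0,0],[0,0,0],[0,0,0]]'

```text
clock: 6.7
position: [0.6271, 0.2323, 0.0294]
tool_rot: [-2.467, 1.565, -2.518]
force: [0.1, -0.8, -2.2]
grip_width: 0.0162
```

```bash
python3 plan.py 0.628 0.2325 0.025 87 10
```

```text
clock 6.7 dist 0.0045 turn [ 0.1 -0.2  0.2] grip 0.0162 F [ 0.1 -0.8 -2.2] rows 1 q [-0.32  0.86 -0.19  1.59  0.22  0.72  0.9 ]
[[0.15, 0.01, 0.03]]
rot each [0.02, -0.04, 0.03]
```

arm_command --delta_pos '[[0.08,0,0.03],[0.08,0,0],[0.03,0,0],[0,0,0]]' --rotation '[[0,-0.04,0],[0,0,0],[0,0,0],[0,0,0]]'

```text
clock: 7.1
position: [0.6286, 0.2323, 0.0253]
tool_rot: [-1.113, 1.567, -1.163]
force: [0.1, -0.7, -2.4]
grip_width: 0.016
```

arm_command --delta_pos '[[0.05,0,0],[0.05,0,0],[0,0,0]]' --rotation '[[0,0,0],[0,0,0],[0,0,0]]'

```text
clock: 7.4
position: [0.6289, 0.2325, 0.0254]
tool_rot: [-0.861, 1.567, -0.912]
force: [-0.8, -0.3, -3.0]
grip_width: 0.0161
```

arm_command --delta_pos '[[0.1,0,0],[0.06,0,0],[0,0,0]]' --rotation '[[0,0,0],[0,0,0],[0,0,0]]'

```text
clock: 7.7
position: [0.6293, 0.2326, 0.0255]
tool_rot: [-0.678, 1.566, -0.73]
force: [-0.4, 0.5, -2.6]
grip_width: 0.0164
```

arm_command --delta_pos '[[0.1,0,0]]' --rotation '[[0,0,0]]'

```text
clock: 7.8
position: [0.6297, 0.2328, 0.0247]
tool_rot: [-0.563, 1.565, -0.615]
force: [-26.2, -10.5, 77.1]
grip_width: 0.0158
```

```bash
python3 look.py w_place1 silver 0.628 0.2325 0.02
python3 - <<'E'
from h import *
s=monitor.observe();print(s['position'],s['force'])
im=optics.grab_frame('side');cv2.imwrite('pics/s1.png',cv2.resize(im[100:200,200:340,::-1],None,fx=5,fy=5))
E
```

```text
expected px [252. 240.] blob [251. 240.] rect [0.6302 0.2321] (np.float32(90.0), np.float32(28.1)) 177.0 tcp [0.6297 0.2328 0.0249] grip 0.0161
[0.62967484 0.23277718 0.02487637] [-14.84772384  -5.7311785   41.56959921]
```

View pics/w_place1.png

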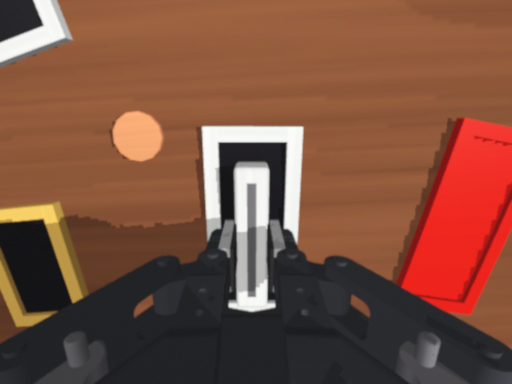

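The bar is centred in the black floor, (251,235) within the rim. That last step proved the contact, a firm 77 N, so I'll press less on the others. Releasing.

arm_command --delta_pos '[[-0.02,0,0],[0,0,0]]' --rotation '[[0,0,0],[0,0,0]]'

```text
clock: 8.1
position: [0.63, 0.2329, 0.0259]
tool_rot: [-0.428, 1.564, -0.48]
force: [0.4, 1.3, -2.0]
grip_width: 0.016
```

arm_command --delta_pos '[[0,0,0],[0,0,0],[0,0,0],[0,0,0]]' --rotation '[[0,0,0],[0,0,0],[0,0,0],[0,0,0]]' --gripper -0.3

```text
clock: 8.5
position: [0.63, 0.2329, 0.0246]
tool_rot: [-0.47, 1.564, -0.522]
force: [-0.1, -0.1, 1.0]
grip_width: 0.0552
```

arm_command --delta_pos '[[-0.5,0,0],[-0.9,0,0],[-0.9,0,0],[-0.9,0,0]]' --rotation '[[0,0,0],[0,0,0],[0,0,0],[0,0,0]]'

```text
clock: 8.9
position: [0.6276, 0.2326, 0.1225]
tool_rot: [-1.523, 1.565, -1.575]
force: [0.1, -0.0, 0.7]
grip_width: 0.0556
```

```bash
python3 look.py w_after1 silver 0.629 0.2325 0.021;python3 plan.py 0.653 -0.242 0.12 -24.5 28
```

```text
expected px [253. 195.] blob [253. 184.] rect [0.6241 0.2326] (np.float32(114.4), np.float32(52.8)) 176.9 tcp [0.6296 0.2335 0.1275] grip 0.0553
clock 8.95 dist 0.4761 turn [111.5   0.4  -0.2] grip 0.0553 F [3.4 0.6 6. ] rows 19 q [-0.31  0.73 -0.21  1.56  0.19  0.87  0.92]
[[0.02, -0.83, 0.08], [0.02, -0.82, 0.17], [0.02, -0.8, 0.25], [0.02, -0.77, 0.33], [0.02, -0.73, 0.41], [0.02, -0.68, 0.48], [0.02, -0.63, 0.55], [0.02, -0.57, 0.61], [0.02, -0.51, 0.66], [0.02, -0.43, 0.71]]
[[0.02, -0.36, 0.75], [0.02, -0.28, 0.79], [0.02, -0.2, 0.81], [0.01, -0.11, 0.83], [0.01, -0.03, 0.83], [0.01, 0.06, 0.83], [0.01, 0.14, 0.82], [0.01, 0.22, 0.8], [0.01, 0.31, 0.78]]
rot each [0.98, 0.0, -0.0]
```

arm_command --delta_pos '[[0,-0.83,0.08],[0,-0.82,0.17],[0,-0.8,0.25],[0,-0.77,0.33],[0,-0.73,0.41],[0,-0.68,0.48],[0,-0.63,0.55],[0,-0.57,0.61],[0,-0.51,0.66],[0,-0.43,0.71]]' --rotation '[[0.98,0,0],[0.98,0,0],[0.98,0,0],[0.98,0,0],[0.98,0,0],[0.98,0,0],[0.98,0,0],[0.98,0,0],[0.98,0,0],[0.98,0,0]]'

```text
clock: 9.95
position: [0.6406, -0.02, 0.1408]
tool_rot: [1.401, 1.551, 0.29]
force: [-0.4, -0.2, -1.1]
grip_width: 0.0556
```

```bash
python3 plan.py 0.653 -0.242 0.12 -24.5 28
```

```text
clock 9.95 dist 0.2233 turn [50.9 -0.3 -1.1] grip 0.0556 F [-0.4 -0.2 -1.1] rows 9 q [-0.09  0.66  0.05  1.66 -0.05  0.8   0.44]
[[0.07, -0.33, 0.76], [0.07, -0.25, 0.79], [0.08, -0.17, 0.81], [0.08, -0.09, 0.82], [0.08, -0.01, 0.82], [0.08, 0.07, 0.82], [0.08, 0.15, 0.81], [0.08, 0.23, 0.79], [0.08, 0.31, 0.76]]
rot each [0.94, -0.01, -0.02]
```

arm_command --delta_pos '[[0.07,-0.33,0.76],[0.07,-0.25,0.79],[0.08,-0.17,0.81],[0.08,-0.09,0.82],[0.08,0,0.82],[0.08,0.07,0.82],[0.08,0.15,0.81],[0.08,0.2,0.7],[0.08,0.15,0.5],[0,0,0]]' --rotation '[[0.94,0,0],[0.94,0,-0.02],[0.94,0,-0.02],[0.94,0,-0.02],[0.94,0,-0.02],[0.94,0,-0.02],[0.94,0,-0.02],[0.9,0,-0.02],[0.6,0,-0.02],[0,0,0]]'

```text
clock: 10.95
position: [0.6492, -0.2415, 0.1284]
tool_rot: [2.632, 1.555, 0.633]
force: [-0.0, -0.6, -0.2]
grip_width: 0.0557
```

```bash
python3 look.py w_ssb silver 0.653 -0.242 0.018; python3 plan.py 0.653 -0.242 0.05 -24.5 28
```

```text
expected px [256. 189.] blob [257. 188.] rect [ 0.6541 -0.243 ] (np.float32(51.0), np.float32(18.6)) 65.2 tcp [ 0.6496 -0.2402  0.1286] grip 0.0554
clock 11.0 dist 0.0787 turn [ 0.2 -0.8 -0.4] grip 0.0554 F [0.4 0.6 1.2] rows 3 q [ 0.11  0.77  0.27  1.51 -0.26  0.88  0.05]
[[0.87, 0.04, 0.02], [0.87, 0.04, 0.01], [0.87, 0.04, 0.01]]
rot each [0.01, -0.05, -0.02]
```

arm_command --delta_pos '[[0.87,0.05,0.03],[0.87,0.05,0.03],[0.8,0.04,0.03],[0,0,0]]' --rotation '[[0.03,-0.05,-0.02],[0,-0.05,-0.02],[0,-0.05,-0.02],[0,0,0]]'

```text
clock: 11.4
position: [0.6559, -0.2389, 0.0539]
tool_rot: [2.147, 1.565, 0.159]
force: [-0.6, -0.3, -0.3]
grip_width: 0.0555
```

```bash
python3 plan.py 0.6535 -0.2428 0.021 -24.6 10
```

```text
clock 11.4 dist 0.0332 turn [ 0.7 -0.2 -0.3] grip 0.0555 F [-0.6 -0.3 -0.3] rows 4 q [ 0.12  0.87  0.24  1.52 -0.27  0.77  0.06]
[[0.27, -0.01, 0.04], [0.27, -0.01, 0.04], [0.27, -0.01, 0.04], [0.27, -0.0, 0.04]]
rot each [0.03, -0.01, -0.01]
```

arm_command --delta_pos '[[0.27,0,0.04],[0.27,0,0.04],[0.27,0,0.04],[0.27,0,0.04],[0,0,0],[0,0,0]]' --rotation '[[0.03,0,0],[0.03,0,0],[0.03,0,0],[0.03,0,0],[0,0,0],[0,0,0]]'

```text
clock: 12.0
position: [0.6561, -0.2423, 0.0234]
tool_rot: [2.12, 1.56, 0.121]
force: [0.8, 0.1, 1.1]
grip_width: 0.056
```

```bash
python3 plan.py 0.6535 -0.2428 0.021 -24.6 10
```

```text
clock 12.0 dist 0.0036 turn [ 0.1 -0.3 -0.5] grip 0.056 F [0.8 0.1 1.1] rows 1 q [ 0.13  0.92  0.23  1.53 -0.28  0.72  0.06]
[[0.08, -0.07, 0.05]]
rot each [0.02, -0.05, -0.09]
```

arm_command --delta_pos '[[0.08,-0.07,0.05],[0,0,0]]' --rotation '[[0,-0.05,-0.09],[0,0,0]]'

```text
clock: 12.2
position: [0.6535, -0.243, 0.0213]
tool_rot: [-1.891, 1.57, 2.394]
force: [-0.2, 0.1, 0.6]
grip_width: 0.0552
```

arm_command --delta_pos '[[0,0,0],[0,0,0],[0,0,0],[0,0,0],[0,0,0],[0,0,0]]' --rotation '[[0,0,0],[0,0,0],[0,0,0],[0,0,0],[0,0,0],[0,0,0]]' --gripper 1

```text
clock: 12.8
position: [0.6539, -0.243, 0.0221]
tool_rot: [2.092, 1.57, 0.094]
force: [1.0, 0.1, -0.9]
grip_width: 0.0162
```

arm_command --delta_pos '[[-0.4,0,0],[-0.8,0,0],[-0.8,0,0],[0,0,0]]' --rotation '[[0,0,0],[0,0,0],[0,0,0],[0,0,0]]'

```text
clock: 13.2
position: [0.6534, -0.243, 0.0854]
tool_rot: [-1.499, 1.57, 2.785]
force: [0.8, 0.5, -1.5]
grip_width: 0.0163
```

```bash
python3 plan.py 0.4845 0.1087 0.09 -76.7 28
```

```text
clock 13.2 dist 0.3902 turn [52.2  0.   0. ] grip 0.0163 F [ 0.8  0.5 -1.5] rows 14 q [ 0.12  0.84  0.26  1.51 -0.26  0.83  0.04]
[[-0.01, -0.71, -0.6], [-0.01, -0.75, -0.55], [-0.01, -0.78, -0.5], [-0.01, -0.82, -0.45], [-0.01, -0.84, -0.39], [-0.01, -0.87, -0.34], [-0.01, -0.89, -0.28], [-0.01, -0.9, -0.22], [-0.01, -0.91, -0.16], [-0.01, -0.92, -0.1]]
[[-0.01, -0.93, -0.04], [-0.01, -0.93, 0.02], [-0.01, -0.93, 0.08], [-0.01, -0.92, 0.14]]
rot each [0.62, 0.0, 0.0]
```

arm_command --delta_pos '[[0,-0.71,-0.6],[0,-0.75,-0.55],[0,-0.78,-0.5],[0,-0.82,-0.45],[0,-0.84,-0.39],[0,-0.87,-0.34],[0,-0.89,-0.28],[0,-0.9,-0.22],[0,-0.91,-0.16],[0,-0.92,-0.1]]' --rotation '[[0.62,0,0],[0.62,0,0],[0.62,0,0],[0.62,0,0],[0.62,0,0],[0.62,0,0],[0.62,0,0],[0.62,0,0],[0.62,0,0],[0.62,0,0]]'

```text
clock: 14.2
position: [0.5308, 0.0146, 0.086]
tool_rot: [1.929, 1.569, -0.75]
force: [0.1, 0.6, -1.5]
grip_width: 0.0158
```

```bash
python3 plan.py 0.4845 0.1087 0.075 -76.7 28
```

```text
clock 14.2 dist 0.1055 turn [13.2 -0.  -0.1] grip 0.0158 F [ 0.1  0.6 -1.5] rows 4 q [-0.46  0.66  0.45  1.99 -0.49  0.6  -0.79]
[[0.09, -0.87, -0.0], [0.09, -0.87, 0.05], [0.09, -0.87, 0.1], [0.09, -0.86, 0.15]]
rot each [0.55, -0.0, -0.0]
```

arm_command --delta_pos '[[0.09,-0.87,0],[0.09,-0.87,0.05],[0.09,-0.7,0.1],[0.09,-0.4,0.1],[0,0,0]]' --rotation '[[0.55,0,0],[0.55,0,0],[0.5,0,0],[0.2,0,0],[0,0,0]]'

```text
clock: 14.7
position: [0.4875, 0.0981, 0.0748]
tool_rot: [-1.764, 1.57, 1.647]
force: [-0.8, -0.7, -2.4]
grip_width: 0.0163
```

```bash
python3 plan.py 0.4845 0.1087 0.035 -76.7 20; python3 look.py w_sst silver 0.4845 0.1087 0.006
```

```text
clock 14.7 dist 0.0413 turn [ 2.1 -0.   0. ] grip 0.0163 F [-0.8 -0.7 -2.4] rows 3 q [-0.67  0.66  0.49  2.08 -0.59  0.54 -1.05]
[[0.44, -0.12, 0.0], [0.44, -0.12, 0.0], [0.44, -0.12, 0.0]]
rot each [0.12, -0.0, 0.0]
expected px [237. 202.] blob [239. 209.] rect [0.4711 0.1055] (np.float32(111.6), np.float32(55.6)) 12.5 tcp [0.4881 0.0973 0.075 ] grip 0.0159
```

View pics/w_sst.png

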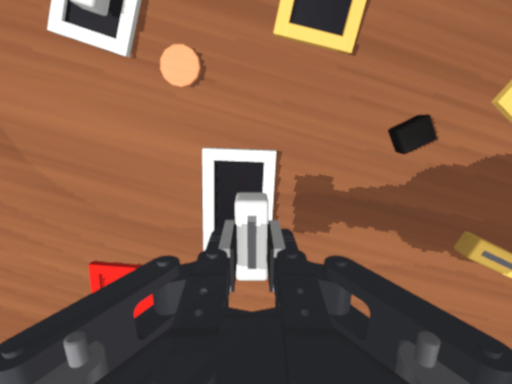

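The short silver bar is held at (251,235). The silver short tray is just left of it at (239,205), which matches the 11 mm left to go.

arm_command --delta_pos '[[0.44,-0.12,0],[0.44,-0.12,0],[0.4,-0.12,0],[0,0,0],[0,0,0]]' --rotation '[[0.12,0,0],[0.12,0,0],[0.12,0,0],[0,0,0],[0,0,0]]'

```text
clock: 15.25
position: [0.4862, 0.106, 0.0326]
tool_rot: [2.268, 1.57, -0.647]
force: [-0.2, -0.7, -1.5]
grip_width: 0.0164
```

```bash
python3 plan.py 0.4845 0.1087 0.0255 -76.7 8
```

```text
clock 15.25 dist 0.0078 turn [-0.3 -0.  -0. ] grip 0.0164 F [-0.2 -0.7 -1.5] rows 1 q [-0.64  0.73  0.42  2.08 -0.67  0.46 -1.05]
[[0.24, -0.1, 0.04]]
rot each [-0.06, -0.01, -0.01]
```

arm_command --delta_pos '[[0.08,-0.04,0.02],[0.08,-0.04,0.02],[0.06,0,0],[0.04,0,0],[0,0,0]]' --rotation '[[0,0,0],[0,0,0],[0,0,0],[0,0,0],[0,0,0]]'

```text
clock: 15.75
position: [0.485, 0.1078, 0.025]
tool_rot: [2.792, 1.569, -0.124]
force: [0.3, -0.1, -1.3]
grip_width: 0.0159
```

arm_command --delta_pos '[[0.03,0,0]]' --rotation '[[0,0,0]]'

```text
clock: 15.85
position: [0.485, 0.1078, 0.0248]
tool_rot: [3.108, 1.569, 0.192]
force: [-9.8, -1.3, 41.4]
grip_width: 0.0165
```

Contact confirmed at the expected height. Release.

arm_command --delta_pos '[[-0.02,0,0],[0,0,0]]' --rotation '[[0,0,0],[0,0,0]]'

```text
clock: 16.05
position: [0.4853, 0.1079, 0.0259]
tool_rot: [-3.065, 1.568, 0.302]
force: [-0.7, 0.1, -1.7]
grip_width: 0.0163
```

arm_command --delta_pos '[[0,0,0],[0,0,0],[0,0,0],[0,0,0]]' --rotation '[[0,0,0],[0,0,0],[0,0,0],[0,0,0]]' --gripper -0.3

```text
clock: 16.45
position: [0.4855, 0.108, 0.0259]
tool_rot: [-3.102, 1.567, 0.265]
force: [0.3, -0.1, -0.7]
grip_width: 0.0556
```

arm_command --delta_pos '[[-0.5,0,0],[-0.9,0,0],[-0.9,0,0],[-0.8,0,0],[0,0,0]]' --rotation '[[0,0,0],[0,0,0],[0,0,0],[0,0,0],[0,0,0]]'

```text
clock: 16.95
position: [0.4847, 0.1072, 0.1214]
tool_rot: [2.898, 1.569, -0.019]
force: [-0.6, -0.3, -0.4]
grip_width: 0.056
```

```bash
python3 plan.py 0.4978 -0.1015 0.12 -9.2 28
```

```text
clock 16.95 dist 0.2092 turn [-67.9  -0.1  -0.1] grip 0.056 F [-0.6 -0.3 -0.4] rows 12 q [-0.77  0.59  0.59  2.06 -0.54  0.64 -1.16]
[[0.0, 0.57, 0.09], [0.0, 0.56, 0.15], [0.0, 0.54, 0.2], [0.0, 0.52, 0.26], [0.0, 0.49, 0.31], [0.0, 0.46, 0.35], [0.0, 0.42, 0.4], [0.0, 0.38, 0.44], [0.0, 0.34, 0.47], [0.0, 0.29, 0.5]]
[[0.0, 0.24, 0.53], [0.0, 0.18, 0.55]]
rot each [-0.94, -0.0, -0.0]
```

arm_command --delta_pos '[[0,0.57,0.09],[0,0.56,0.15],[0,0.54,0.2],[0,0.52,0.26],[0,0.49,0.31],[0,0.46,0.35],[0,0.42,0.4],[0,0.38,0.44],[0,0.34,0.47],[0,0.29,0.5]]' --rotation '[[-0.94,0,0],[-0.94,0,0],[-0.94,0,0],[-0.94,0,0],[-0.94,0,0],[-0.94,0,0],[-0.94,0,0],[-0.94,0,0],[-0.94,0,0],[-0.94,0,0]]'

```text
clock: 17.95
position: [0.4974, -0.0684, 0.1171]
tool_rot: [-2.217, 1.569, 2.179]
force: [-0.1, 0.5, 0.2]
grip_width: 0.0556
```

arm_command --delta_pos '[[0,0.24,0.53],[0,0.1,0.3],[0,0,0]]' --rotation '[[-0.8,0,0],[-0.3,0,0],[0,0,0]]'

```text
clock: 18.25
position: [0.4996, -0.0986, 0.1156]
tool_rot: [-2.163, 1.567, 2.353]
force: [0.0, -0.1, 0.0]
grip_width: 0.0556
```

```bash
python3 look.py w_gsb gold 0.4978 -0.1015 0.018; python3 plan.py 0.4978 -0.1015 0.05 -9.2 28
```

```text
expected px [252. 196.] blob [251. 195.] rect [ 0.4974 -0.1011] (np.float32(50.6), np.float32(18.6)) 80.8 tcp [ 0.4995 -0.0979  0.1156] grip 0.0557
clock 18.3 dist 0.0657 turn [-2.1 -0.1  0.2] grip 0.0557 F [-0.1 -0.1 -0.1] rows 3 q [-0.1   0.55  0.24  2.02 -0.22  0.6   0.09]
[[0.73, -0.01, 0.04], [0.73, -0.01, 0.04], [0.73, -0.01, 0.04]]
rot each [-0.12, -0.01, 0.01]
```

arm_command --delta_pos '[[0.73,-0.02,0.04],[0.73,-0.02,0.04],[0.68,-0.02,0.04],[0,0,0]]' --rotation '[[-0.12,0,0],[-0.12,0,0],[-0.12,0,0],[0,0,0]]'

```text
clock: 18.7
position: [0.4971, -0.0973, 0.049]
tool_rot: [-2.561, 1.566, 1.991]
force: [-0.1, -0.0, 0.6]
grip_width: 0.0556
```

```bash
python3 plan.py 0.4977 -0.1013 0.021 -9.2 10
```

```text
clock 18.7 dist 0.0283 turn [-0.  -0.2  0.1] grip 0.0556 F [-0.1 -0.   0.6] rows 3 q [-0.05  0.66  0.17  2.05 -0.25  0.45  0.15]
[[0.31, 0.01, 0.04], [0.31, 0.01, 0.04], [0.31, 0.01, 0.04]]
rot each [-0.0, -0.01, 0.01]
```

arm_command --delta_pos '[[0.31,0.01,0.05],[0.31,0.01,0.05],[0.31,0.01,0.05],[0,0,0],[0,0,0]]' --rotation '[[0,0,0],[0,0,0],[0,0,0],[0,0,0],[0,0,0]]'

```text
clock: 19.2
position: [0.4983, -0.1008, 0.0204]
tool_rot: [-2.905, 1.567, 1.645]
force: [1.1, -0.0, 0.2]
grip_width: 0.0552
```

```bash
python3 plan.py 0.4977 -0.1013 0.021 -9.2 10
```

```text
clock 19.2 dist 0.0009 turn [-0.1 -0.2  0.1] grip 0.0552 F [ 1.1 -0.   0.2] rows 1 q [-0.02  0.72  0.15  2.05 -0.26  0.39  0.17]
[[-0.02, -0.02, 0.02]]
rot each [-0.02, -0.04, 0.01]
```

arm_command --delta_pos '[[-0.03,0,0],[0,0,0],[0,0,0],[0,0,0],[0,0,0],[0,0,0]]' --rotation '[[0,0,0],[0,0,0],[0,0,0],[0,0,0],[0,0,0],[0,0,0]]' --gripper 1

```text
clock: 19.8
position: [0.4989, -0.1008, 0.0228]
tool_rot: [2.956, 1.566, 1.223]
force: [-0.4, -0.3, -1.8]
grip_width: 0.0166
```

arm_command --delta_pos '[[-0.4,0,0],[-0.8,0,0],[-0.8,0,0],[0,0,0]]' --rotation '[[0,0,0],[0,0,0],[0,0,0],[0,0,0]]'

```text
clock: 20.2
position: [0.4983, -0.1013, 0.0865]
tool_rot: [-3.018, 1.566, 1.531]
force: [-0.1, -0.4, -1.4]
grip_width: 0.0162
```

```bash
python3 plan.py 0.6495 0.0912 0.08 -87.2 28
```

```text
clock 20.2 dist 0.2449 turn [77.9 -0.2  0.2] grip 0.0162 F [-0.1 -0.4 -1.4] rows 13 q [-0.06  0.6   0.2   2.03 -0.23  0.53  0.14]
[[0.02, 0.3, -0.55], [0.02, 0.24, -0.58], [0.02, 0.18, -0.6], [0.02, 0.12, -0.62], [0.02, 0.05, -0.63], [0.02, -0.01, -0.63], [0.02, -0.08, -0.62], [0.02, -0.14, -0.61], [0.02, -0.21, -0.59], [0.02, -0.27, -0.57]]
[[0.02, -0.32, -0.54], [0.02, -0.38, -0.5], [0.02, -0.43, -0.46]]
rot each [1.0, -0.0, 0.0]
```

arm_command --delta_pos '[[0.02,0.3,-0.55],[0.02,0.24,-0.58],[0.02,0.18,-0.6],[0.02,0.12,-0.62],[0.02,0.05,-0.63],[0.02,0,-0.63],[0.02,-0.08,-0.62],[0.02,-0.14,-0.61],[0.02,-0.21,-0.59],[0.02,-0.27,-0.57]]' --rotation '[[1,0,0],[1,0,0],[1,0,0],[1,0,0],[1,0,0],[1,0,0],[1,0,0],[1,0,0],[1,0,0],[1,0,0]]'

```text
clock: 21.2
position: [0.6196, 0.049, 0.0839]
tool_rot: [-2.038, 1.565, 1.42]
force: [-0.3, 0.1, -1.2]
grip_width: 0.0164
```

```bash
python3 plan.py 0.6495 0.0912 0.07 -87.2 20
```

```text
clock 21.2 dist 0.0536 turn [15.4 -0.1  0.3] grip 0.0164 F [-0.3  0.1 -1.2] rows 3 q [-0.52  0.8   0.53  1.75 -0.57  0.76 -0.94]
[[0.16, -0.34, -0.46], [0.16, -0.38, -0.43], [0.16, -0.42, -0.39]]
rot each [0.85, -0.01, 0.02]
```

arm_command --delta_pos '[[0.16,-0.34,-0.46],[0.16,-0.38,-0.43],[0.1,-0.25,-0.25],[0,0,0]]' --rotation '[[0.85,0,0],[0.85,0,0],[0.4,0,0],[0,0,0]]'

```text
clock: 21.6
position: [0.6471, 0.0904, 0.0705]
tool_rot: [-1.623, 1.565, 1.606]
force: [0.2, -0.2, -2.4]
grip_width: 0.0161
```

```bash
python3 plan.py 0.6495 0.0912 0.035 -87.2 15; python3 look.py w_gst gold 0.6495 0.0912 0.006
```

```text
clock 21.6 dist 0.0356 turn [ 2.3 -0.   0.4] grip 0.0161 F [ 0.2 -0.2 -2.4] rows 3 q [-0.59  0.87  0.59  1.66 -0.64  0.81 -1.19]
[[0.39, -0.0, -0.03], [0.39, -0.0, -0.03], [0.39, -0.01, -0.03]]
rot each [0.13, -0.0, 0.02]
expected px [251. 201.] blob [252. 186.] rect [0.6589 0.0911] (np.float32(65.5), np.float32(54.6)) 3.0 tcp [0.6467 0.0897 0.0707] grip 0.0163
```

View pics/w_gst.png

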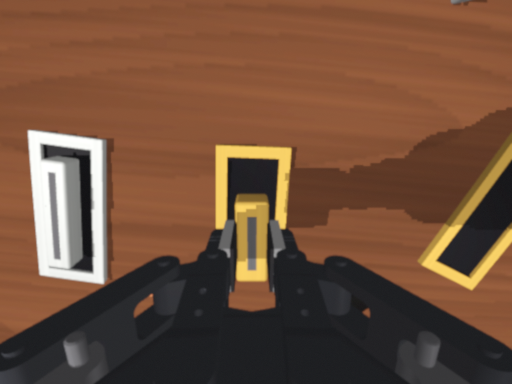

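The short gold bar sits over the centre of its tray (252,190). The silver long bar at the left (62,212) lies in its tray, and I'll check that closer at the end.

arm_command --delta_pos '[[0.39,0,-0.02],[0.39,0,-0.02],[0.35,0,-0.02],[0,0,0],[0,0,0]]' --rotation '[[0.13,0,0.02],[0.13,0,0.02],[0.13,0,0.02],[0,0,0],[0,0,0]]'

```text
clock: 22.15
position: [0.6472, 0.087, 0.0337]
tool_rot: [0.71, 1.569, -2.386]
force: [-1.1, -0.0, -1.1]
grip_width: 0.0162
```

```bash
python3 plan.py 0.6495 0.0912 0.0255 -87.2 8
```

```text
clock 22.15 dist 0.0095 turn [-0.2  0.1 -0.1] grip 0.0162 F [-1.1 -0.  -1.1] rows 2 q [-0.57  0.93  0.57  1.67 -0.68  0.76 -1.2 ]
[[0.14, -0.07, -0.04], [0.14, -0.07, -0.04]]
rot each [-0.02, 0.01, -0.01]
```

arm_command --delta_pos '[[0.1,-0.07,-0.04],[0.08,-0.07,-0.04],[0.06,0,0],[0.03,0,0],[0,0,0]]' --rotation '[[0,0,0],[0,0,0],[0,0,0],[0,0,0],[0,0,0]]'

```text
clock: 22.65
position: [0.6501, 0.0917, 0.0258]
tool_rot: [1.344, 1.57, -1.752]
force: [0.5, -0.0, -1.1]
grip_width: 0.0159
```

arm_command --delta_pos '[[0.03,0,0]]' --rotation '[[0,0,0]]'

```text
clock: 22.75
position: [0.6501, 0.0916, 0.0253]
tool_rot: [1.403, 1.57, -1.694]
force: [-7.6, -0.2, 21.5]
grip_width: 0.016
```

Contact. Release.

arm_command --delta_pos '[[0,0,0],[0,0,0]]' --rotation '[[0,0,0],[0,0,0]]'

```text
clock: 22.95
position: [0.6503, 0.0916, 0.0258]
tool_rot: [2.508, 1.57, -0.588]
force: [0.1, 0.6, -1.1]
grip_width: 0.0162
```

arm_command --delta_pos '[[0,0,0],[0,0,0],[0,0,0],[0,0,0]]' --rotation '[[0,0,0],[0,0,0],[0,0,0],[0,0,0]]' --gripper -0.3

```text
clock: 23.35
position: [0.6505, 0.0916, 0.026]
tool_rot: [2.678, 1.57, -0.418]
force: [-0.4, -0.2, -0.3]
grip_width: 0.0558
```

arm_command --delta_pos '[[-0.5,0,0],[-0.9,0,0],[-0.9,0,0],[-0.8,0,0],[0,0,0]]' --rotation '[[0,0,0],[0,0,0],[0,0,0],[0,0,0],[0,0,0]]'

```text
clock: 23.85
position: [0.6504, 0.0908, 0.126]
tool_rot: [2.412, 1.569, -0.685]
force: [0.2, -0.9, 0.8]
grip_width: 0.0552
```

```bash
python3 plan.py 0.4692 -0.262 0.12 -72.5 28
```

```text
clock 23.85 dist 0.3967 turn [-15.   -0.1  -0.1] grip 0.0552 F [ 0.2 -0.9  0.8] rows 15 q [-0.63  0.82  0.66  1.63 -0.6   0.9  -1.27]
[[0.01, 0.77, 0.44], [0.01, 0.76, 0.45], [0.01, 0.75, 0.46], [0.01, 0.74, 0.48], [0.01, 0.73, 0.49], [0.01, 0.72, 0.5], [0.01, 0.72, 0.51], [0.01, 0.71, 0.53], [0.01, 0.7, 0.54], [0.01, 0.69, 0.55]]
[[0.01, 0.68, 0.56], [0.01, 0.67, 0.57], [0.01, 0.66, 0.59], [0.01, 0.65, 0.6], [0.01, 0.64, 0.61]]
rot each [-0.17, -0.0, -0.0]
```

arm_command --delta_pos '[[0,0.77,0.44],[0,0.76,0.45],[0,0.75,0.46],[0,0.74,0.48],[0,0.73,0.49],[0,0.72,0.5],[0,0.72,0.51],[0,0.71,0.53],[0,0.7,0.54],[0,0.69,0.55]]' --rotation '[[-0.17,0,0],[-0.17,0,0],[-0.17,0,0],[-0.17,0,0],[-0.17,0,0],[-0.17,0,0],[-0.17,0,0],[-0.17,0,0],[-0.17,0,0],[-0.17,0,0]]'

```text
clock: 24.85
position: [0.5276, -0.1498, 0.1303]
tool_rot: [3.135, 1.565, 0.228]
force: [0.5, -0.1, -0.8]
grip_width: 0.0556
```

```bash
python3 plan.py 0.4692 -0.262 0.12 -72.5 28
```

```text
clock 24.85 dist 0.1269 turn [-4.  -0.3 -0. ] grip 0.0556 F [ 0.5 -0.1 -0.8] rows 5 q [-0.24  0.64  0.59  1.93 -0.52  0.73 -0.68]
[[0.07, 0.64, 0.55], [0.07, 0.63, 0.56], [0.07, 0.62, 0.57], [0.07, 0.61, 0.58], [0.07, 0.6, 0.59]]
rot each [-0.13, -0.01, -0.0]
```

arm_command --delta_pos '[[0.07,0.64,0.55],[0.07,0.63,0.56],[0.07,0.62,0.57],[0.07,0.55,0.5],[0.07,0.4,0.35],[0,0,0]]' --rotation '[[-0.13,0,0],[-0.13,0,0],[-0.13,0,0],[-0.13,0,0],[-0.13,0,0],[0,0,0]]'

```text
clock: 25.45
position: [0.4714, -0.2594, 0.1217]
tool_rot: [2.866, 1.563, 0.025]
force: [-0.5, 0.5, -0.7]
grip_width: 0.0552
```

```bash
python3 look.py w_glb gold 0.4692 -0.262 0.018; python3 plan.py 0.4692 -0.262 0.05 -72.5 28
```

```text
expected px [253. 194.] blob [255. 191.] rect [ 0.4699 -0.2633] (np.float32(84.3), np.float32(18.6)) 17.9 tcp [ 0.4721 -0.2584  0.1218] grip 0.0557
clock 25.5 dist 0.0719 turn [-0.2 -0.4 -0.1] grip 0.0557 F [ 0.9 -0.1 -0.4] rows 3 q [ 0.01  0.63  0.54  1.96 -0.5   0.68 -0.41]
[[0.8, 0.03, 0.05], [0.8, 0.03, 0.05], [0.8, 0.03, 0.04]]
rot each [-0.01, -0.02, -0.01]
```

arm_command --delta_pos '[[0.8,0.04,0.05],[0.8,0.04,0.05],[0.75,0.04,0.05],[0,0,0]]' --rotation '[[-0.03,-0.02,0],[-0.03,-0.02,0],[0,-0.02,0],[0,0,0]]'

```text
clock: 25.9
position: [0.4721, -0.2599, 0.0506]
tool_rot: [2.757, 1.566, -0.075]
force: [-0.3, 0.0, 0.7]
grip_width: 0.0558
```

```bash
python3 plan.py 0.4697 -0.2628 0.021 -72.2 10
```

```text
clock 25.9 dist 0.0298 turn [-0.  -0.3 -0.1] grip 0.0558 F [-0.3  0.   0.7] rows 3 q [ 0.08  0.74  0.44  1.98 -0.58  0.55 -0.33]
[[0.33, 0.02, 0.04], [0.33, 0.02, 0.04], [0.33, 0.02, 0.04]]
rot each [-0.0, -0.01, -0.01]
```

arm_command --delta_pos '[[0.31,0.03,0.05],[0.31,0.03,0.05],[0.31,0.02,0.04],[0,0,0],[0,0,0]]' --rotation '[[0,0,0],[0,0,0],[0,0,0],[0,0,0],[0,0,0]]'

```text
clock: 26.4
position: [0.4708, -0.2628, 0.023]
tool_rot: [2.718, 1.563, -0.112]
force: [0.4, -0.8, -0.7]
grip_width: 0.0557
```

```bash
python3 plan.py 0.4697 -0.2628 0.021 -72.2 10
```

```text
clock 26.4 dist 0.0023 turn [ 0.1 -0.4 -0.2] grip 0.0557 F [ 0.4 -0.8 -0.7] rows 1 q [ 0.12  0.78  0.39  1.98 -0.61  0.49 -0.3 ]
[[0.07, -0.01, 0.03]]
rot each [0.01, -0.06, -0.03]
```

arm_command --delta_pos '[[0.07,0,0.03],[0,0,0]]' --rotation '[[0,-0.06,-0.03],[0,0,0]]'

```text
clock: 26.6
position: [0.4701, -0.2632, 0.0214]
tool_rot: [3.137, 1.57, 0.307]
force: [0.0, 0.5, 0.2]
grip_width: 0.0557
```

arm_command --delta_pos '[[0,0,0],[0,0,0],[0,0,0],[0,0,0],[0,0,0],[0,0,0]]' --rotation '[[0,0,0],[0,0,0],[0,0,0],[0,0,0],[0,0,0],[0,0,0]]' --gripper 1

```text
clock: 27.2
position: [0.4704, -0.2632, 0.0221]
tool_rot: [2.761, 1.57, -0.068]
force: [-0.5, -0.4, -0.7]
grip_width: 0.0166
```

arm_command --delta_pos '[[-0.4,0,0],[-0.8,0,0],[-0.8,0,0],[0,0,0]]' --rotation '[[0,0,0],[0,0,0],[0,0,0],[0,0,0]]'

```text
clock: 27.6
position: [0.4696, -0.2633, 0.0855]
tool_rot: [-1.467, 1.57, 1.985]
force: [0.1, 0.7, -1.5]
grip_width: 0.0162
```

```bash
python3 plan.py 0.654 -0.0987 0.08 -112.7 28
```

```text
clock 27.6 dist 0.2472 turn [40.5  0.   0. ] grip 0.0162 F [ 0.1  0.7 -1.5] rows 9 q [ 0.05  0.69  0.49  1.97 -0.54  0.62 -0.36]
[[0.02, -0.37, -0.84], [0.02, -0.44, -0.8], [0.02, -0.5, -0.77], [0.02, -0.56, -0.73], [0.02, -0.61, -0.68], [0.02, -0.66, -0.63], [0.02, -0.71, -0.58], [0.02, -0.75, -0.52], [0.02, -0.79, -0.46]]
rot each [0.75, 0.0, 0.0]
```

arm_command --delta_pos '[[0,-0.37,-0.84],[0,-0.44,-0.8],[0,-0.5,-0.77],[0,-0.56,-0.73],[0,-0.61,-0.68],[0,-0.66,-0.63],[0,-0.71,-0.58],[0,-0.6,-0.45],[0,-0.4,-0.25],[0,0,0]]' --rotation '[[0.75,0,0],[0.75,0,0],[0.75,0,0],[0.75,0,0],[0.75,0,0],[0.75,0,0],[0.75,0,0],[0.75,0,0],[0.5,0,0],[0,0,0]]'

```text
clock: 28.6
position: [0.6478, -0.1058, 0.0839]
tool_rot: [-0.301, 1.568, 2.442]
force: [-0.7, -0.1, -2.4]
grip_width: 0.0159
```

```bash
python3 plan.py 0.654 -0.0987 0.045 -112.7 15; python3 look.py w_glt gold 0.654 -0.0987 0.006
```

```text
clock 28.6 dist 0.04 turn [-0.1  0.1  0. ] grip 0.0159 F [-0.7 -0.1 -2.4] rows 3 q [-0.36  0.91  0.72  1.65 -0.74  0.88 -1.3 ]
[[0.43, -0.1, -0.03], [0.43, -0.1, -0.03], [0.43, -0.1, -0.03]]
rot each [-0.01, 0.01, 0.0]
expected px [240. 195.] blob [241. 212.] rect [ 0.6292 -0.0872] (np.float32(158.7), np.float32(50.3)) 156.5 tcp [ 0.647  -0.1067  0.0839] grip 0.0161
```

View pics/w_glt.png

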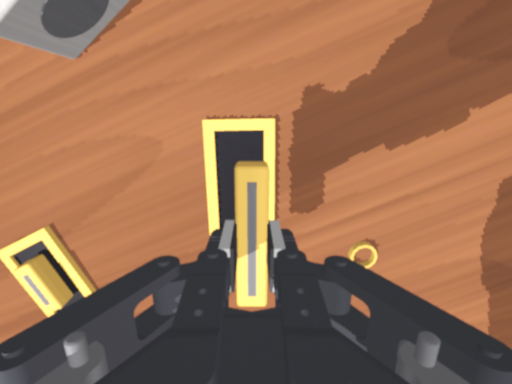

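The long gold bar is held at (252,233), with its tray ahead at (240,195). The ring at (364,256) is untouched. Continuing down.

arm_command --delta_pos '[[0.43,-0.11,-0.04],[0.43,-0.11,-0.04],[0.43,-0.11,-0.04],[0,0,0],[0,0,0]]' --rotation '[[0,0,0],[0,0,0],[0,0,0],[0,0,0],[0,0,0]]'

```text
clock: 29.15
position: [0.6519, -0.1007, 0.0404]
tool_rot: [0.105, 1.565, 2.848]
force: [-0.8, -0.7, -2.3]
grip_width: 0.0161
```

```bash
python3 plan.py 0.654 -0.0987 0.033 -112.7 10
```

```text
clock 29.15 dist 0.008 turn [-0.1  0.3 -0. ] grip 0.0161 F [-0.8 -0.7 -2.3] rows 1 q [-0.34  0.97  0.68  1.65 -0.78  0.83 -1.29]
[[0.25, -0.09, -0.04]]
rot each [-0.02, 0.05, -0.01]
```

arm_command --delta_pos '[[0.13,-0.05,-0.03],[0.13,-0.04,-0.03],[0.1,0,0],[0.06,0,0],[0,0,0]]' --rotation '[[0,0.05,0],[0,0,0],[0,0,0],[0,0,0],[0,0,0]]'

```text
clock: 29.65
position: [0.655, -0.0993, 0.0276]
tool_rot: [2.854, 1.569, -0.686]
force: [-0.4, -0.3, -2.8]
grip_width: 0.0156
```

```bash
python3 plan.py 0.654 -0.0987 0.0255 -112.7 10
```

```text
clock 29.65 dist 0.0024 turn [-0.1 -0.1 -0. ] grip 0.0156 F [-0.4 -0.3 -2.8] rows 1 q [-0.34  0.98  0.67  1.64 -0.8   0.8  -1.28]
[[0.07, -0.01, 0.04]]
rot each [-0.02, -0.01, -0.0]
```

arm_command --delta_pos '[[0.05,0,0.03],[0.03,0,0],[0,0,0]]' --rotation '[[0,0,0],[0,0,0],[0,0,0]]'

```text
clock: 29.95
position: [0.6542, -0.099, 0.0253]
tool_rot: [2.999, 1.569, -0.541]
force: [-0.5, -1.1, -2.4]
grip_width: 0.0159
```

arm_command --delta_pos '[[0.03,0,0]]' --rotation '[[0,0,0]]'

```text
clock: 30.05
position: [0.6543, -0.0991, 0.025]
tool_rot: [-3.133, 1.569, -0.389]
force: [-7.0, 3.3, 21.0]
grip_width: 0.0163
```

Contact. Release, retreat up, then move clear of the top camera's view.

arm_command --delta_pos '[[0,0,0],[0,0,0]]' --rotation '[[0,0,0],[0,0,0]]'

```text
clock: 30.25
position: [0.6544, -0.0991, 0.0254]
tool_rot: [-3.003, 1.569, -0.26]
force: [0.6, 0.2, -3.0]
grip_width: 0.0161
```

arm_command --delta_pos '[[0,0,0],[0,0,0],[0,0,0],[0,0,0]]' --rotation '[[0,0,0],[0,0,0],[0,0,0],[0,0,0]]' --gripper -0.3

```text
clock: 30.65
position: [0.6548, -0.0993, 0.0257]
tool_rot: [-3.018, 1.568, -0.275]
force: [-0.1, -0.5, 0.6]
grip_width: 0.0558
```

arm_command --delta_pos '[[-0.5,0,0],[-0.9,0,0],[-0.9,0,0],[-0.9,0,0],[-0.9,0,0],[-0.9,0,0],[-0.9,0,0],[0,0,0]]' --rotation '[[0,0,0],[0,0,0],[0,0,0],[0,0,0],[0,0,0],[0,0,0],[0,0,0],[0,0,0]]'

```text
clock: 31.45
position: [0.6535, -0.1006, 0.2171]
tool_rot: [-3.125, 1.565, -0.385]
force: [-0.1, -0.2, 0.5]
grip_width: 0.056
```

```bash
python3 plan.py 0.47 -0.36 0.25 -112.7 28
```

```text
clock 31.45 dist 0.3194 turn [-0.3 -0.3  0. ] grip 0.056 F [-0.1 -0.2  0.5] rows 12 q [-0.43  0.77  0.85  1.56 -0.62  1.1  -1.4 ]
[[-0.09, 0.86, 0.19], [-0.09, 0.86, 0.19], [-0.09, 0.86, 0.19], [-0.09, 0.86, 0.19], [-0.09, 0.86, 0.19], [-0.09, 0.86, 0.19], [-0.09, 0.86, 0.19], [-0.09, 0.86, 0.19], [-0.09, 0.86, 0.19], [-0.09, 0.86, 0.19]]
[[-0.09, 0.86, 0.19], [-0.09, 0.86, 0.19]]
rot each [-0.0, -0.0, 0.0]
```

arm_command --delta_pos '[[-0.09,0.5,0.1],[-0.09,0.86,0.19],[-0.09,0.86,0.19],[-0.09,0.86,0.19],[-0.09,0.86,0.19],[-0.09,0.86,0.19],[-0.09,0.86,0.19],[-0.09,0.86,0.19],[-0.09,0.5,0.1],[0,0,0]]' --rotation '[[0,0,0],[0,0,0],[0,0,0],[0,0,0],[0,0,0],[0,0,0],[0,0,0],[0,0,0],[0,0,0],[0,0,0]]'

```text
clock: 32.45
position: [0.5154, -0.2882, 0.2437]
tool_rot: [2.893, 1.568, -0.654]
force: [0.3, 0.3, 0.2]
grip_width: 0.0555
```

Run:
```python
from h import *
im=optics.grab_frame('top'); p=optics.camera_params('top')
cv2.imwrite('pics/top_end.png',cv2.resize(im[95:245,120:370,::-1],None,fx=3.2,fy=3.2,interpolation=cv2.INTER_CUBIC))
im2=optics.grab_frame('side'); cv2.imwrite('pics/side_end.png',cv2.resize(im2[120:260,210:390,::-1],None,fx=4,fy=4,interpolation=cv2.INTER_CUBIC))
np.save('te.npy',im)
```

```text
(no output)
```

View pics/top_end.png

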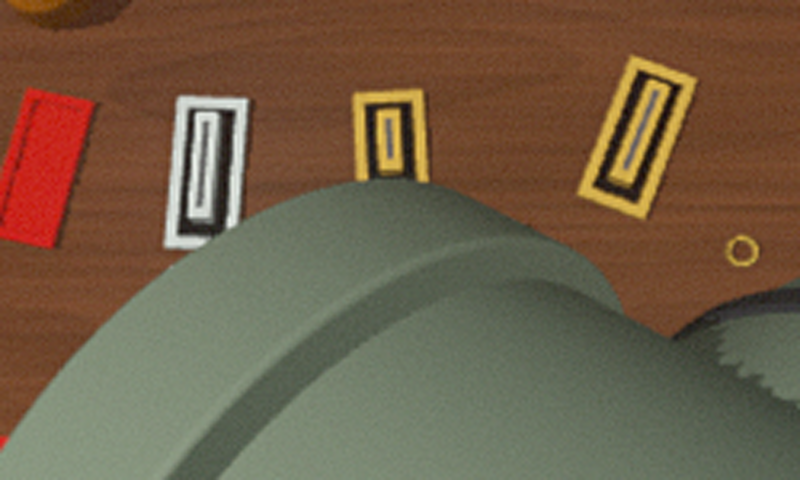

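View pics/side_end.png

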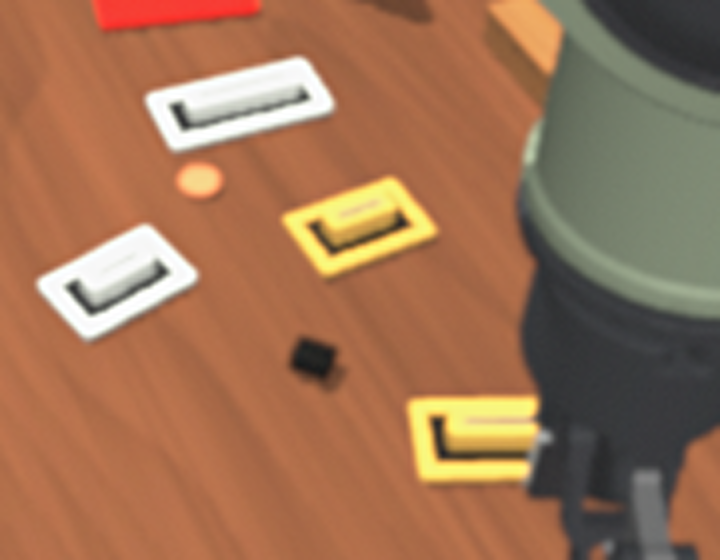

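All four bars lie in their own trays, and the ring (742,250) and disc (200,180, side crop) are in place. The silver long bar looks a little off-centre, so I'll put a number on that from its groove in the top view.

Run:
```python
from h import *
im=np.load('te.npy'); p=optics.camera_params('top'); g=cv2.cvtColor(im,cv2.COLOR_RGB2GRAY)
for r in (132,140,148,156): print(r,list(zip(range(172,200),g[r,172:200].tolist())))
print(plane(p,[[184.1,140]],.006), [ (x,plane(p,[[x,140]],.021)[0,:2].round(4).tolist()) for x in (180,184,188)])
K=np.array([[p['fx'],0,p['cx']],[0,p['fy'],p['cy']],[0,0,1]]); M=R(p['rotation'])
for P in ([.628,.2325,.021],[.628,.2135,.003],[.628,.2515,.003],[.628,.2235,.021],[.628,.2415,.021]):
  print(P,cv2.projectPoints(np.array([P]),cv2.Rodrigues(M.T)[0],-M.T@p['origin'],K,p['dist_coeffs'])[0].ravel().round(1))
```

```text
132 [(172, 75), (173, 66), (174, 102), (175, 207), (176, 211), (177, 215), (178, 132), (179, 39), (180, 86), (181, 218), (182, 216), (183, 209), (184, 188), (185, 207), (186, 219), (187, 212), (188, 126), (189, 68), (190, 44), (191, 36), (192, 53), (193, 136), (194, 210), (195, 211), (196, 197), (197, 91), (198, 52), (199, 72)]
140 [(172, 82), (173, 95), (174, 182), (175, 209), (176, 214), (177, 161), (178, 60), (179, 65), (180, 176), (181, 218), (182, 194), (183, 108), (184, 109), (185, 219), (186, 222), (187, 153), (188, 106), (189, 46), (190, 38), (191, 37), (192, 92), (193, 215), (194, 213), (195, 216), (196, 110), (197, 52), (198, 66), (199, 89)]
148 [(172, 87), (173, 156), (174, 210), (175, 214), (176, 198), (177, 89), (178, 35), (179, 107), (180, 220), (181, 219), (182, 135), (183, 107), (184, 193), (185, 214), (186, 188), (187, 117), (188, 59), (189, 43), (190, 27), (191, 65), (192, 182), (193, 211), (194, 215), (195, 167), (196, 77), (197, 80), (198, 91), (199, 84)]
156 [(172, 123), (173, 208), (174, 216), (175, 220), (176, 110), (177, 25), (178, 86), (179, 220), (180, 215), (181, 172), (182, 101), (183, 133), (184, 216), (185, 216), (186, 128), (187, 81), (188, 41), (189, 45), (190, 39), (191, 114), (192, 217), (193, 217), (194, 198), (195, 89), (196, 60), (197, 83), (198, 82), (199, 84)]
[[0.65031566 0.23348282 0.006     ]] [(180, [0.6455, 0.2405]), (184, [0.6454, 0.2307]), (188, [0.6453, 0.2209])]
[0.628, 0.2325, 0.021] [183.1 146.9]
[0.628, 0.2135, 0.003] [192.1 149. ]
[0.628, 0.2515, 0.003] [176.8 149.1]
[0.628, 0.2235, 0.021] [186.7 146.8]
[0.628, 0.2415, 0.021] [179.4 146.9]
```

The bar edges (179.3–186.5) and groove (182.8) match the projection of a centred bar on the floor (179.4–186.7, 183.1). The offset is only parallax, so I'm handing in.

```bash
python3 -c "
from workcell import bot,monitor
print(monitor.observe()['clock'],bot.job_done())"
```

```text
the job is handed in; nothing more can be done
32.55 None
```

All four bars are in their matching trays, lengthwise and flat. I handed the job in at 32.6 s with the gripper raised clear. The order was silver long, silver short, gold short, gold long, and each bar was lowered to floor contact (TCP about 25 mm) before release.

**Last checks:**
- **Bars in trays:** The final top and side views show every bar inside its raised edge with black floor visible around it. No single view was complete. The arm hid the short silver tray and part of the short gold one from above, and the near end of the long gold one from the side.
- **Silver long bar:** It looked off-centre, but its edges and groove match a centred bar to about 1 mm, so this was parallax. I only made this measurement for that bar.
- **Ring and disc:** Both appear where they were, judged by eye and not re-measured.

**What did not go smoothly:**
- **First placement force:** Pressing the silver long bar onto its floor gave a brief 77 N reading at the wrist. The limit is 120 N, and the load went through the held bar. The other three were set down at about 21–41 N.
- **Grip width:** The gripper read about 16 mm on every 18 mm bar, a consistent offset.
- **Height measurements:** The two-view heights agreed with the text within a few mm, but the bars read 8–15 mm because the outline mixes top and side faces.

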